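One sweet from the crank dispenser

TASK

Stand the small cup without a handle upright right in front of the mouth of the sweet dispenser's chute, then take the crank knob in a light grip and turn the wheel over the top, away from the chute. One sweet rolls out into the cup, and further on the wheel's spring catch makes turning stiffer up to a peak and then gives way: keep hold so that the wheel does not run on, stop just past that point and let go. Let no second sweet out and leave everything else on the counter where it is.

Things in the scene. Friction and masses are not known exactly. Their poses are not given: they have to be found in the camera images.
- dispenser: Sweet dispenser, fixed: white foot 170 x 120 mm, white drum of 100 mm diameter across it, clear hopper above (116 x 74 mm, from 196 mm up to its lid's knob at 340 mm), steel chute to the front. Origin: on the counter, straight below the middle of the shaft. -x is its front, where the chute points; y along the shaft, +y towards the crank wheel; z up.
- chute_lip (a point): Middle of the lower end of the chute floor, 74 mm above the counter. The chute is 38 mm wide outside, its side walls stand 16 mm above its floor, and it rises from the lip at 15 degrees towards the drum. A sweet leaves it slowly and drops about 30 mm in front of the lip.
- cup_spot (a point): The point on the counter where the middle of the cup should stand, 34 mm in front of the chute lip (so the cup's rim just clears it). Axes as the dispenser's.
- shaft (a point): Point on the axis of the shaft, 140 mm above the counter, 100 mm from the dispenser's middle towards the crank (as far out as the crank knob's middle). The shaft runs along the y axis of the dispenser.
- crank: Crank wheel: steel disc, 124 mm diameter, 56 to 67 mm from the dispenser's middle on its +y side. Origin: on the shaft at the dispenser's middle; own y along the shaft, own z to the knob. Turn it positively about +y: knob from the chute side over the top. It starts 1.12 to 1.25 rad before the top. Free, it takes 1 N at the knob and stays where left; let go on the catch it springs back or runs on.
- crank_knob (a point): Middle of the crank knob: a wooden sleeve, 18 mm diameter, 50 mm long, spinning freely on a pin parallel to the shaft, 48 mm from the shaft axis. Its middle is 31 mm outside the disc's face. Pinch it from above, fingers closing across the shaft, with 20 to 30 N a finger; both fingers' forces on the crank together must stay under 90 N.
- cup: Small white ceramic cup without a handle, 60 mm across at the rim, 60 mm tall, 120 g, open at the top. Origin: centre of its underside.
- sweet1_center (a point): Centre of sweet 1, a round brown sweet of 22 mm diameter and 12 g, the next to come out; at the start out of sight at the bottom of the drum.
- sweet2_center (a point): Centre of sweet 2, the same, the one after it, behind the next paddle in the drum; it must stay there.
- bell: Bystander: chrome desk bell with a press button, 84 mm across, 58 mm tall. Origin: centre of its underside.
- jar: Bystander: blue glass jar with a steel lid, 90 mm across, 146 mm tall. Origin: centre of its underside.
- tiers: Bystander: stack of three pastel plastic storage tiers, 156 x 116 mm, 216 mm tall. Origin: centre of its underside.
- tray: Bystander: white tray, 130 x 60 mm, 16 mm tall, with two orange crayons in it. Origin: centre of its underside.
- crayon1: Bystander: orange crayon in the tray, 90 mm long, 11 mm thick. Origin: below its middle.
- crayon2: Bystander: the other orange crayon in the tray, 90 mm long, 11 mm thick. Origin: below its middle.
- mug: Bystander: blue mug with a handle, 80 mm across, 90 mm tall. Origin: centre of its underside.
- pepper_mill: Bystander: dark wooden pepper mill, 54 mm across, 152 mm tall. Origin: centre of its underside.
- paddle_drum (a point): Middle of the white drum, on the shaft, 140 mm up. Three paddles inside turn with the wheel and push the sweets one by one over a lip into the chute. Sweet 1 rolls out when the crank knob is about 0.5 rad before the top; sweet 2 would follow 2.1 rad later.
- catch_case (a point): Middle of the white round case (108 mm across, 18 mm thick) between drum and wheel, on the shaft. Its spring catch is set at a different angle each time, to be felt only: it begins with the knob 1.07 rad before to 0.2 rad past the top; the knob force peaks at 13 N after 0.3 rad, is 0 after 0.65 rad; then the catch drives the wheel on with up to 14 N and drops free 0.75 rad after its beginning.
There are look-alikes about, which are no part of the job. Leave any green or purple look-alike of the cup alone.

How it is judged (in metres and radians):
On the way, in this order (a step that is already met when the one before it is completed fails the run):
1. the cup stands upright in front of the chute's mouth, let go, before the wheel is worked (horizontal distance between cup and cup_spot below 0.03 m and height (world z) of cup below 0.006 m and angle between cup's own z axis and vertical below 0.1 rad and contact force between the fingers and cup below 0.1 N), for 0.2 s.
2. the wheel is turned, in the grip, into the stiff part of the catch (x of catch_lobe_c0 in the frame of dispenser between -0.006 and 0.004 m and z of catch_lobe_c0 in the frame of dispenser above 0.14 m and contact force between the fingers and crank above 0.5 N), for 0.05 s.
At the end, for the whole second after the job is handed in: The catch has dropped (pawl_c0 back down behind the lobe tip catch_lobe_c0, both unseen in the catch case) and the wheel rests at most 0.16 rad (8 mm at the knob) beyond where it dropped. Sweet 1 lies in the cup, which stands upright within 30 mm of its spot; sweet 2 is still in the drum (z of pawl_c0 in the frame of dispenser below 0.1708 m and x of catch_lobe_c0 in the frame of dispenser between 0 and 0.0113 m and z of catch_lobe_c0 in the frame of dispenser above 0.14 m and angular speed of crank below 0.05 rad/s and horizontal distance between sweet1_center and cup below 0.028 m and height (world z) of sweet1_center below 0.045 m and height (world z) of sweet2_center above 0.09 m and horizontal distance between cup and cup_spot below 0.03 m and height (world z) of cup below 0.006 m and angle between cup's own z axis and vertical below 0.1 rad); the robot touches nothing.
It fails at once if a second sweet falls out (height (world z) of sweet2_center below 0.09 m).
It fails at once if the fingers press on the crank with more than 90 N in all (contact force between the fingers and crank above 90 N).
It fails at once if a bystander is moved by more than 20 mm (distance of any of bell, jar, tiers, tray, crayon1, crayon2, mug, pepper_mill from where it was at the start of the episode above 0.02 m).
It also fails if it takes over 69 s, if anything falls off the work surface, if the arm or the gripper's body presses on something with over 40 N, if the wrist force passes 120 N, or if a joint passes its speed limit or range.

ROBOT

A 6-joint arm with a two-finger parallel gripper is mounted at the origin on the work surface. World frame = base frame: x ahead of the robot, y to its left, z up, the work surface at z = 0. Lengths are in mm, angles in rad, forces in N, time in s.
With the tool pointing down it reaches from about 350 to 725 mm from the base axis. Payload 4.3 kg.
Tool frame: the origin (TCP) lies between the finger pads; the fingertips stand 14 mm ahead of it and the grasp point (between the pads) lies 5 mm behind it; z points along the fingers, y is the line along which they close (so a half turn about z gives the same grasp; the last joint's range is limited). The gripper opens to 85 mm and grips with 20 to 120 N. Pads are 22 mm wide; open, the fingers measure 114 mm over their backs; the gripper's body (76 mm by 85 mm) begins 54 mm behind the grasp point. The pads swing forward as they close: fully open they stand 13 mm farther back than shut.
Start: joints at [-1.216, 0.377, 0.081, 1.274, 0, 1.46], TCP at [257.756, -514.03, 245.329] pointing down, gripper open.
Joint ranges: [-2.72, 2.72], [-0.84, 1.66], [-1.02, 1.22], [-1.77, 2.12], [-1.37, 1.28], [-3.14, 3.14]. Speed limits (rad/s): [2.57, 2.57, 3.14, 3.14, 3.14, 3.14].

INTERFACE

Orientations are given as a unit quaternion [x, y, z, w].
In Python, from workcell import sensors, cams, r gives the robot as it stands.
- The arm moves only by the tool send_rows, never from a script. Its arguments are lists of equal length, an entry for each row: "rotation": the turn, a rotation vector about the tool's x, y, z in degrees, a list of three; "xyz": the shift along the tool's x, y, z in mm, a list of three; "grip": the finger opening in mm, from 0 to 85.4. A call has 1 to 12 rows; each row shifts and turns the commanded pose from where the row before left it, along the tool's axes as they then stand; what a row does not reach is not made up. A row lasts 1/10 s, in which the tool goes at most 50 mm and 8.59 degrees, less where a joint would pass 70% of its speed; a pose out of reach is approached as far as the arm can. A call with a gripper value outside its range is refused whole. The fingers move at their own pace and stop on an object; "squeeze" is the grip in N (left out, the last holds). Time passes only in rows, so rows that do not move let the fingers close. It gives the time, the measured TCP pose, the force, the opening and the grip force at its end, in the units of the state.
- sensors.sense(): the state, without advancing time (a new reading comes with each control period).
- cams.get_image(name): name is "scene" or "side" or "wrist"; returns a dict with "color" (480x640x3 uint8, blue, green, red), "mtx" (3x3 intrinsics, pixels), "k1" (the pictures are not rectified: a ray, as slopes to the right and down, at radius r is drawn at 1 + k1 r^2 times it, then the intrinsics apply), "pose" (4x4, takes a point from camera to world coordinates). Camera axes: x right, y up, looking along -z (the intrinsics and any distortion apply to the point x, -y, -z); pixel columns grow to the right and rows downward; lengths in mm; the calibration is good to about 2 mm. A picture is of the moment at which its call begins. There is no depth.
- r.close_job(): hands the job in; it is judged then, once.
The state is a dict: "t": time; "joints": joint angles; "qvel": joint speeds; "joint_efforts": joint torques, N m; "ee_pos": TCP position; "eef_rot": TCP orientation; "wrist_force": force on the tool from outside, world axes, zero at the start; "wrist_torque": the same for the moment, N m; "opening": finger opening in mm; "gripper_force": force on a finger pad.
Only numpy, scipy, OpenCV 4.12 (cv2) and the standard library are available. Lean on these libraries where they do the work, as an engineer would, in place of code of your own. Each camera call takes 0.05 s, during which the arm holds its last target. There are 200 camera calls.

## Working session

There is one attempt and no reset: what is moved stays moved. The work goes in short steps, Python scripts to look and compute and a tool call to move; the robot and the scene stay as the last step left them, time stands still between calls to the robot, and variables do not carry over. Pictures are saved under pics/ and viewed, at most 10 in all, crops included, and the job is handed in when it is done.

Besides the shell and the picture viewer there is one more tool, called after ">>>" as name(argument=value, ...) on one line, values as JSON. send_rows: Moves the arm, as the interface text tells. Its arguments: {"type":"object","properties":{"rotation":{"type":"array"},"xyz":{"type":"array"},"grip":{"type":"array"},"squeeze":{"type":"number"}},"required":["rotation","xyz","grip"]}

```bash
mkdir -p pics; ls
python3 - <<'E'
from workcell import sensors,cams,r
import cv2,json,numpy as np
print(sensors.sense())
for n in("scene","side"):
    d=cams.get_image(n); cv2.imwrite(f"pics/{n}0.png",d["color"])
    np.savez(f"{n}0.npz",**{k:d[k] for k in("color","mtx","k1","pose")}); print(n,d["mtx"],d["k1"],d["pose"])
E
```

```text
pics
{'t': 0.0, 'joints': array([-1.21630467e+00,  3.78056121e-01,  7.96344277e-02,  1.27438194e+00,
        1.73837553e-05,  1.46050582e+00]), 'qvel': array([ 0.0020425 ,  0.00026563, -0.00010408, -0.00081894, -0.00186152,
        0.00171054]), 'joint_efforts': array([ 2.25557451e-04, -4.63611031e+01,  2.69871300e+01,  2.08195072e-02,
       -2.17369720e-04, -4.89239412e-06]), 'ee_pos': array([ 257.53105413, -513.41511504,  244.36809798]), 'eef_rot': array([ 9.73118011e-01,  2.30304860e-01, -1.13615452e-04, -9.97241726e-04]), 'wrist_force': array([ 0.05138654,  0.18618713, -0.14345934]), 'wrist_torque': array([-0.02065962,  0.00147336,  0.016361  ]), 'gripper_force': 0.0, 'opening': 85.55854749936857}
scene [[513.17016416   0.         322.47875682]
 [  0.         513.17016416 245.24591441]
 [  0.           0.           1.        ]] 0.0045078483426377524 [[-7.56926674e-01 -5.77338566e-01  3.06173465e-01  9.55632482e+02]
 [ 6.53354580e-01 -6.58685968e-01  3.73176351e-01  5.12179016e+02]
 [-1.37769339e-02  4.82506970e-01  8.75783775e-01  1.38439562e+03]
 [ 0.00000000e+00  0.00000000e+00  0.00000000e+00  1.00000000e+00]]
side [[461.71166168   0.         327.88759931]
 [  0.         461.71166168 235.79823843]
 [  0.           0.           1.        ]] -0.04003729403329744 [[-9.32747264e-01  1.91781064e-01 -3.05290952e-01  1.95997245e+02]
 [-3.60509870e-01 -5.05286857e-01  7.84039429e-01  7.49785810e+02]
 [-3.89558941e-03  8.41371033e-01  5.40443900e-01  6.93917025e+02]
 [ 0.00000000e+00  0.00000000e+00  0.00000000e+00  1.00000000e+00]]
```

View pics/scene0.png

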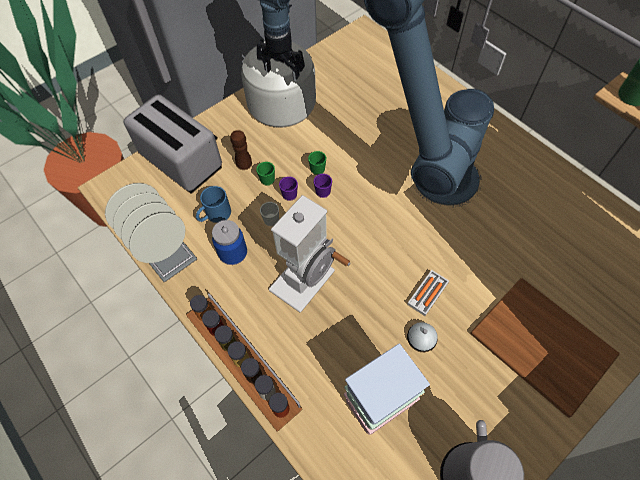

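View pics/side0.png

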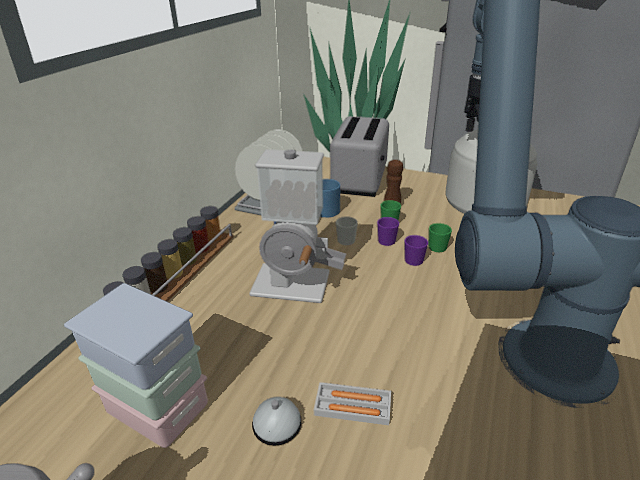

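The cup candidates in the scene picture are green at (266,173) and (317,161), purple at (289,188) and (323,186), and a white/grey one at (269,212), which is in shadow. The last one also shows at (346,230) in the side picture. It fits the white cup without a handle, so I'll confirm it in a crop.

Run:
```python
import cv2,numpy as np
a=cv2.imread("pics/scene0.png")[150:310,230:370]; b=cv2.imread("pics/side0.png")[145:305,240:370]
a=cv2.resize(a,(490,560),interpolation=2); b=cv2.resize(b,None,fx=3.5,fy=3.5,interpolation=2)
cv2.imwrite("pics/ca.png",cv2.resize(a,(525,600)));cv2.imwrite("pics/cb.png",cv2.resize(b,(488,600)))
```

```text
(no output)
```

View pics/ca.png

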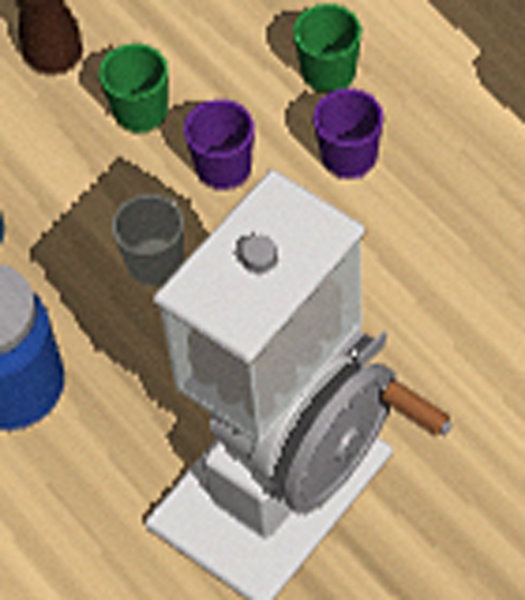

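View pics/cb.png

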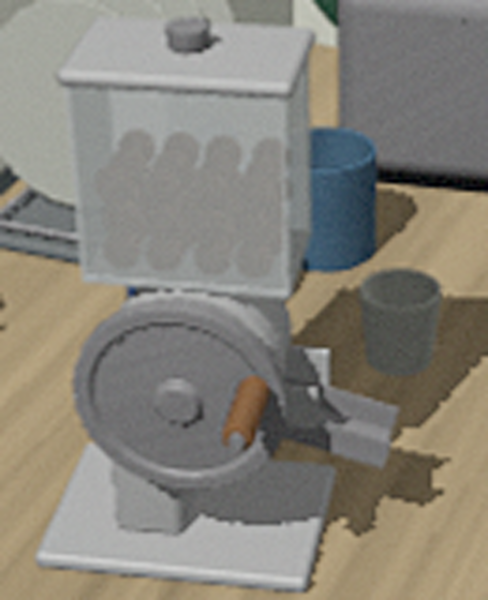

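```bash
cat > h.py <<'E'
import numpy as np
from scipy.optimize import least_squares
class C:
    def __init__(s,d): s.K=np.array(d["mtx"]);s.k=float(d["k1"]);s.T=np.linalg.inv(np.array(d["pose"]))
    def p(s,X):
        c=s.T[:3,:3]@np.asarray(X,float)+s.T[:3,3]; u=np.array([c[0],-c[1]])/-c[2]; u=u*(1+s.k*u@u)
        return s.K[:2,:2]@u+s.K[:2,2]
def cams0(): return C(np.load("scene0.npz")),C(np.load("side0.npz"))
E
cat > fit.py <<'E'
from h import *
S,D=cams0()
ca=lambda u,v:np.array([u/3.75+230,v/3.75+150]); cb=lambda u,v:np.array([u/3.754+240,v/3.75+145])
# dispenser: params x,y,yaw,th(knob),fx(foot offset)
def W(q,l):
    c,s=np.cos(q[2]),np.sin(q[2]); return [q[0]+c*l[0]-s*l[1],q[1]+s*l[0]+c*l[1],l[2]]
def feats(q):
    th=-q[3]; f=q[4]; k=lambda y:(48*np.sin(th),y,140+48*np.cos(th))
    return [("lidS",S,(0,0,340),ca(257,242)),("lidD",D,(0,0,340),cb(188,20)),
    ("hubS",S,(0,70,140),ca(347,446)),("hubD",D,(0,70,140),cb(178,400)),
    ("tipS",S,k(124),ca(446,426)),("tipD",D,k(124),cb(237,440)),
    ("baseD",D,k(73),cb(257,384)),("baseS",S,k(73),ca(391,389)),
    ("f1S",S,(f+85,-60,8),ca(147,520)),("f2S",S,(f-85,60,8),ca(390,449)),
    ("f3D",D,(f+85,60,0),cb(38,560)),("f4D",D,(f-85,60,0),cb(303,588))]
q=least_squares(lambda q:np.concatenate([(c.p(W(q,l))-m) for _,c,l,m in feats(q)]),[450,0,1,1.18,0],loss="soft_l1").x
best=None
for y0 in np.arange(-3,3,.7):
    r_=least_squares(lambda q:np.concatenate([(c.p(W(q,l))-m) for _,c,l,m in feats(q)]),[450,0,y0,1.18,0],loss="soft_l1")
    if best is None or r_.cost<best.cost: best=r_
q=best.x;print(q,best.cost)
for n,c,l,m in feats(q): print(n,np.round(c.p(W(q,l))-m,1))
th=-q[3]
print("knob",W(q,(48*np.sin(th),98,140+48*np.cos(th))),"shaft",W(q,(0,100,140)))
for xl in(-90,-100,-110,-120): print(xl,(D.p(W(q,(xl,19,74)))-[240,145])*3.754,(D.p(W(q,(xl,-19,90)))-[240,145])*3.754)
cup=least_squares(lambda p:np.concatenate([S.p([p[0],p[1],60])-ca(148,224),D.p([p[0],p[1],60])-cb(401,288),D.p([p[0],p[1],0])-cb(398,362)]),[450,-100])
print("cup",cup.x,cup.fun)
E
python3 fit.py
```

```text
[579.99882696 -33.70812242 -18.64242868 -17.6378677   16.49203974] 4.425818402010317
lidS [-0.2  0.5]
lidD [ 0.7 -0.3]
hubS [ 0.1 -1.2]
hubD [0.2 0.2]
tipS [-0.1  0.2]
tipD [-0.1 -0.1]
baseD [-0.4  0.5]
baseS [-0.7 -0.1]
f1S [-2.2 -0. ]
f2S [ 0.5 -0.6]
f3D [-0.9  0.8]
f4D [0.5 1. ]
knob [np.float64(515.8675943578328), np.float64(52.955703994612904), np.float64(156.8690899517708)] shaft [np.float64(559.43388720535), np.float64(64.15445087644908), 140]
-90 [350.72813643 457.22682461] [360.17042665 399.61335428]
-100 [367.24762389 458.77892037] [376.34716819 401.05824771]
-110 [383.81000208 460.33420237] [392.56489025 402.50640568]
-120 [400.4150699  461.89264491] [408.82340331 403.95780813]
cup [ 532.55171877 -251.92670161] [ 0.61986021  0.13682978 -0.29737289 -0.00765088  0.10947662 -0.93070592]
```

Run:
```python
from h import *
S,D=cams0()
ca=lambda u,v:np.array([u/3.75+230,v/3.75+150])
for n,m,z in[("gr1",ca(134,72),60),("pu1",ca(219,128),60),("pu2",ca(349,117),60),("gr2",ca(328,32),60),("jar",(226,233),146),("mug",(215,199),90),("mill",(238,135),152)]:
    print(n,least_squares(lambda p:S.p([p[0],p[1],z])-m,[500,-200]).x.round())
```

```text
gr1 [ 447. -384.]
pu1 [ 430. -290.]
pu2 [ 340. -226.]
gr2 [ 295. -306.]
jar [ 700. -223.]
mug [ 644. -376.]
mill [ 466. -484.]
```

The crops confirm the white/grey cup at scene (269,212), side (346,230), standing upright at about (532,-252). The dispenser is at about (580,-34) with yaw 0.207 rad, and the knob starts 1.21 rad before the top. I'll move above the cup.

>>> send_rows(rotation=[[0,0,0],[0,0,0],[0,0,0],[0,0,0],[0,0,0],[0,0,0],[0,0,0],[0,0,0],[0,0,0],[0,0,0],[0,0,7.35],[0,0,7.35]], xyz=[[36.3,-11,0],[36.3,-11,0],[36.3,-11,0],[36.3,-11,0],[36.3,-11,0],[36.3,-11,0],[36.3,-11,0],[36.3,-11,0],[36.3,-11,0],[36.3,-11,0],[0,0,0],[0,0,0]], grip=[85,85,85,85,85,85,85,85,85,85,85,85], squeeze=30)

```text
t: 1.3
ee_pos: [533.5, -251.5, 244.5]
eef_rot: [0.995, 0.103, -0.001, -0.0]
wrist_force: [-1.1, 0.1, -0.7]
opening: 85.4
gripper_force: 0.0
```

>>> send_rows(rotation=[[0,0,0],[0,0,0],[0,0,0],[0,0,0],[0,0,0],[0,0,0],[0,0,0],[0,0,0],[0,0,0],[0,0,0],[0,0,0],[0,0,0]], xyz=[[0,0,40],[0,0,40],[0,0,40],[0,0,35],[0,0,25],[0,0,19.5],[0,0,0],[0,0,0],[0,0,0],[0,0,0],[0,0,0],[0,0,0]], grip=[85,85,85,85,85,85,85,40,40,40,40,40])

```text
t: 2.5
ee_pos: [534.1, -253.7, 47.6]
eef_rot: [0.995, 0.104, 0.001, 0.001]
wrist_force: [-0.2, -0.0, 7.0]
opening: 57.9
gripper_force: 32.2
```

>>> send_rows(rotation=[[0,0,0],[0,0,0],[0,0,0],[0,0,0]], xyz=[[0,0,0],[0,0,0],[0,0,0],[0,0,0]], grip=[40,40,40,40])

```text
t: 2.9
ee_pos: [534.0, -253.7, 47.5]
eef_rot: [0.995, 0.104, 0.001, 0.001]
wrist_force: [-1.8, 0.1, 6.4]
opening: 58.1
gripper_force: 32.2
```

>>> send_rows(rotation=[[0,0,0],[0,0,0],[0,0,0],[0,0,0],[0,0,0],[0,0,0],[0,0,0],[0,0,0],[0,0,0],[0,0,0],[0,0,0],[0,0,0]], xyz=[[0,0,-20],[0,0,-30],[0,0,-30],[-20,0,0],[-20,0,0],[-17.5,-15,0],[0,-32,0],[0,-35,0],[0,-35,0],[0,-35,0],[0,-32,0],[0,-22,0]], grip=[40,40,40,40,40,40,40,40,40,40,40,40])

```text
t: 4.1
ee_pos: [433.1, -61.4, 125.9]
eef_rot: [0.995, 0.105, -0.0, -0.0]
wrist_force: [-0.0, 0.3, -0.9]
opening: 58.3
gripper_force: 32.7
```

>>> send_rows(rotation=[[0,0,0],[0,0,0]], xyz=[[0,0,0],[0,0,0]], grip=[40,40])

```text
t: 4.3
ee_pos: [434.4, -63.4, 126.1]
eef_rot: [0.995, 0.104, 0.0, 0.0]
wrist_force: [0.2, -0.0, -0.2]
opening: 57.8
gripper_force: 32.7
```

Run:
```python
from workcell import cams
import cv2
a=cams.get_image("scene")["color"][150:310,230:370]; b=cams.get_image("side")["color"][145:305,240:380]
cv2.imwrite("pics/c2.png",cv2.resize(cv2.hconcat([a,b]),None,fx=2.85,fy=2.85,interpolation=2))
```

```text
(no output)
```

View pics/c2.png

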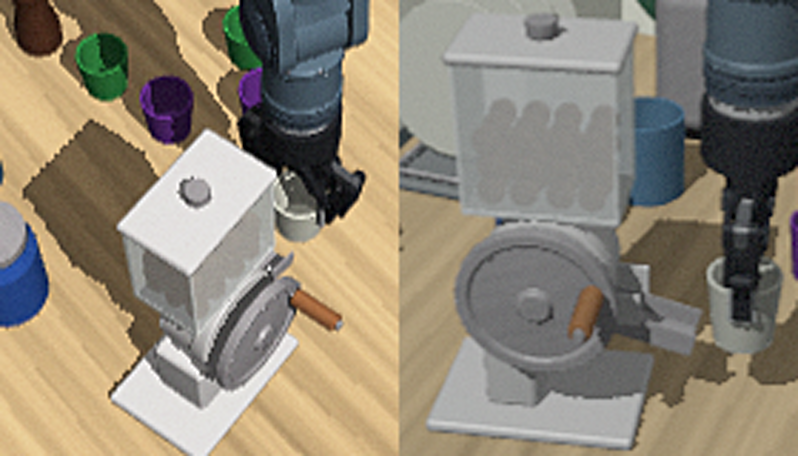

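The cup hangs upright in the grip, at (745,300) in the right half and (297,210) in the left. It is in line with the chute lip at (697,330) and clear of it, so I'll lower it and let go.

>>> send_rows(rotation=[[0,0,0],[0,0,0],[0,0,0],[0,0,0],[0,0,0],[0,0,0],[0,0,0],[0,0,0],[0,0,0],[0,0,0]], xyz=[[0,0,20],[0,0,20],[0,0,18],[0,0,12],[0,0,5],[0,0,3],[0,0,0.5],[0,0,0],[0,0,0],[0,0,0]], grip=[40,40,40,40,40,40,40,40,40,40])

```text
t: 5.4
ee_pos: [434.5, -63.4, 47.6]
eef_rot: [0.995, 0.104, 0.0, 0.0]
wrist_force: [-0.1, -0.3, -1.2]
opening: 58.3
gripper_force: 32.7
```

>>> send_rows(rotation=[[0,0,0],[0,0,0],[0,0,0],[0,0,0],[0,0,0],[0,0,0],[0,0,0],[0,0,0]], xyz=[[0,0,1],[0,0,0],[0,0,0],[0,0,0],[0,0,0],[0,0,0],[0,0,0],[0,0,0]], grip=[40,40,60,66,72,80,85,85])

```text
t: 6.2
ee_pos: [434.0, -63.3, 46.2]
eef_rot: [0.995, 0.104, -0.0, 0.0]
wrist_force: [-0.0, -0.4, -0.7]
opening: 85.1
gripper_force: 0.0
```

>>> send_rows(rotation=[[0,0,0],[0,0,0],[0,0,0],[0,0,0],[0,0,0],[0,0,0],[0,0,0],[0,0,0]], xyz=[[0,0,0],[0,0,-15],[0,0,-30],[0,0,-40],[0,0,-40],[0,0,-40],[0,0,-30],[0,0,0]], grip=[85,85,85,85,85,85,85,85])

```text
t: 7.0
ee_pos: [436.8, -64.1, 245.7]
eef_rot: [0.995, 0.104, 0.004, 0.002]
wrist_force: [0.5, -0.5, 0.2]
opening: 85.1
gripper_force: 0.0
```

Run:
```python
from workcell import cams
import cv2
a=cams.get_image("scene")["color"][150:310,230:370]; b=cams.get_image("side")["color"][145:305,240:380]
cv2.imwrite("pics/c3.png",cv2.resize(cv2.hconcat([a,b]),None,fx=2.85,fy=2.85,interpolation=2))
```

```text
(no output)
```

View pics/c3.png

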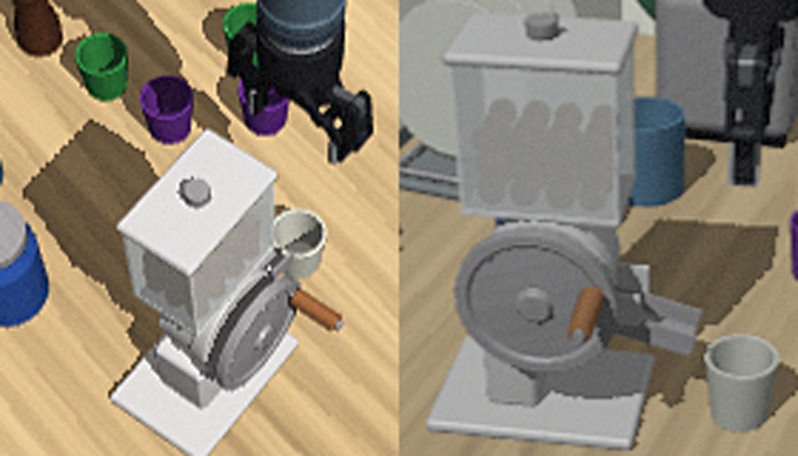

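The cup stands upright with its rim centre at left (300,232) and right (740,357), just clear of the lip, whose near lower corner is at right (692,352). I'll compute the offsets.

Run:
```python
from h import *
S,D=cams0()
f=lambda z,ms:least_squares(lambda p:np.concatenate([c.p([p[0],p[1],z])-m for c,m in ms]),[450,-60])
A=f(60,[(S,(335.3,231.4)),(D,(359.6,270.3))]);print(A.x,A.fun)
c,s=np.cos(.2071),np.sin(.2071);R=np.array([[c,s],[-s,c]])
o=np.array([580,-33.7])
print("cup disp",R@(A.x-o))
print("lip corners",R@(f(74,[(D,(342.8,268.5))]).x-o),R@(f(90,[(D,(345.6,253.8))]).x-o))
for y in(100,103):
  k=o+R.T@np.array([48*np.sin(-1.212),y]);print("knob",k,140+48*np.cos(1.212))
```

```text
[434.00464751 -61.30923032] [ 0.02442716  0.50318441  0.28381598 -0.30945213]
cup disp [-148.55271223    3.00070613]
lip corners [-111.68317192   22.03800463] [-113.14576192  -13.10968144]
knob [515.45473792  54.92175511] 156.85507829240692
knob [514.83786971  57.85764912] 156.85507829240692
```

>>> send_rows(rotation=[[0,0,-8],[0,0,-8],[0,0,-8],[0,0,-8],[0,0,-8],[0,0,-8],[0,0,-8],[0,0,-8],[0,0,-8],[0,0,-8],[0,0,-8],[0,0,-2]], xyz=[[0,0,0],[0,0,0],[0,0,0],[0,0,0],[0,0,0],[0,0,0],[0,0,0],[0,0,0],[0,0,0],[0,0,0],[0,0,0],[0,0,0]], grip=[85,85,85,85,85,85,85,85,85,85,85,85])

```text
t: 8.3
ee_pos: [432.8, -63.0, 239.3]
eef_rot: [0.629, 0.778, -0.001, -0.002]
wrist_force: [-0.9, 1.1, -0.4]
opening: 85.1
gripper_force: 0.0
```

>>> send_rows(rotation=[[0,0,0],[0,0,0],[0,0,0],[0,0,0]], xyz=[[25,0,0],[25,0,0],[25,0,0],[0,0,0]], grip=[70,60,60,60])

```text
t: 8.7
ee_pos: [416.4, 12.1, 239.4]
eef_rot: [0.629, 0.778, -0.001, -0.002]
wrist_force: [0.4, 0.1, 0.1]
opening: 60.0
gripper_force: 0.0
```

>>> send_rows(rotation=[[0,0,0],[0,0,0],[0,0,0],[0,0,0],[0,0,0],[0,0,0],[0,0,0],[0,0,0],[0,0,0],[0,0,0]], xyz=[[9,35,0],[9,35,0],[9,35.7,0],[0,0,0],[0,0,25],[0,0,20],[0,0,20],[0,0,10],[0,0,0],[0,0,0]], grip=[60,60,60,60,60,60,60,60,60,60])

```text
t: 9.7
ee_pos: [516.2, 57.9, 166.4]
eef_rot: [0.63, 0.777, -0.0, -0.0]
wrist_force: [0.2, -0.1, 0.2]
opening: 59.9
gripper_force: 0.0
```

Run:
```python
from workcell import cams
import cv2
a=cams.get_image("scene")["color"][180:300,270:370]; b=cams.get_image("side")["color"][165:285,260:360]
cv2.imwrite("pics/c4.png",cv2.resize(cv2.hconcat([a,b]),None,fx=4,fy=4,interpolation=2))
```

```text
(no output)
```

View pics/c4.png

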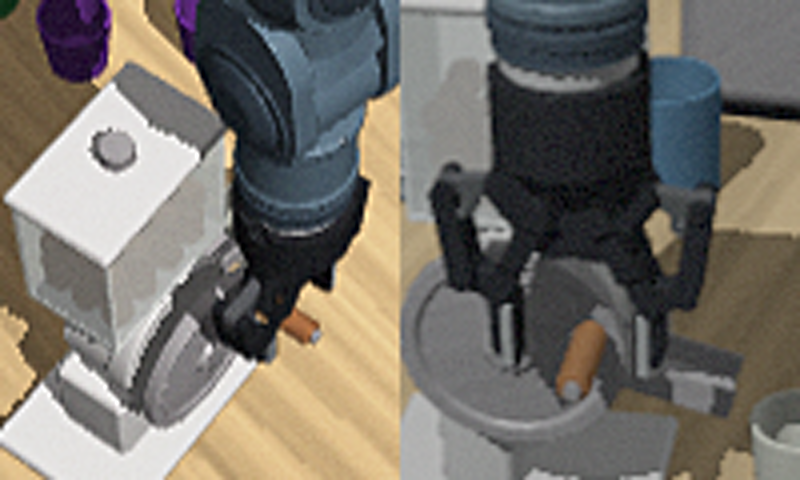

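The fingers straddle the knob at (580,360) in the right half, centred on it, and the body clears the disc and hopper. I'll lower and pinch.

>>> send_rows(rotation=[[0,0,0],[0,0,0],[0,0,0],[0,0,0],[0,0,0],[0,0,0],[0,0,0],[0,0,0],[0,0,0],[0,0,0],[0,0,0],[0,0,0]], xyz=[[0,0,6],[0,0,5],[0,0,0],[0,0,0],[0,0,0],[0,0,0],[0,0,0],[0,0,0],[0,0,0],[0,0,0],[0,0,0],[0,0,0]], grip=[60,60,50,40,34,28,24,20,16,14,12,10], squeeze=25)

```text
t: 11.0
ee_pos: [516.5, 58.3, 155.4]
eef_rot: [0.63, 0.777, 0.0, 0.0]
wrist_force: [-1.1, -0.5, 1.7]
opening: 17.1
gripper_force: 24.4
```

>>> send_rows(rotation=[[0,0,0],[0,0,0],[0,0,0]], xyz=[[0,0,0],[0,0,0],[0,0,0]], grip=[10,10,10])

```text
t: 11.3
ee_pos: [516.5, 58.3, 155.4]
eef_rot: [0.63, 0.777, 0.0, 0.0]
wrist_force: [-0.0, 0.3, 2.1]
opening: 17.3
gripper_force: 24.4
```

```bash
cat > th.py <<'E'
import numpy as np
from workcell import sensors
s=sensors.sense();p=s["ee_pos"];c,n=np.cos(.2071),np.sin(.2071)
x=(p[0]-580)*c+(p[1]+33.7)*n-1.75;z=p[2]+1.5-140;F=s["wrist_force"];fx=F[0]*c+F[1]*n;a=np.arctan2(x,z)
print("th %.3f R %.1f y %.1f Ft %.2f Fr %.2f"%(a,np.hypot(x,z),-(p[0]-580)*n+(p[1]+33.7)*c,fx*np.cos(a)-F[2]*np.sin(a),fx*np.sin(a)+F[2]*np.cos(a)),"joints",s["joints"].round(2),"t",s["t"])
E
python3 - <<'E'
import numpy as np
t=np.arange(-1.212,1.1,.05);x=48*np.sin(t);z=48*np.cos(t)
for a,b,c in zip(t[1:],np.diff(x),-np.diff(z)):print("%.2f: %.1f %.1f"%(a,b,c),end=" | ")
E
python3 th.py
```

```text
-1.16: 0.9 -2.2 | -1.11: 1.0 -2.2 | -1.06: 1.1 -2.1 | -1.01: 1.2 -2.1 | -0.96: 1.3 -2.0 | -0.91: 1.4 -1.9 | -0.86: 1.5 -1.9 | -0.81: 1.6 -1.8 | -0.76: 1.7 -1.7 | -0.71: 1.8 -1.6 | -0.66: 1.9 -1.5 | -0.61: 1.9 -1.4 | -0.56: 2.0 -1.3 | -0.51: 2.1 -1.2 | -0.46: 2.1 -1.1 | -0.41: 2.2 -1.0 | -0.36: 2.2 -0.9 | -0.31: 2.3 -0.8 | -0.26: 2.3 -0.7 | -0.21: 2.3 -0.6 | -0.16: 2.4 -0.4 | -0.11: 2.4 -0.3 | -0.06: 2.4 -0.2 | -0.01: 2.4 -0.1 | 0.04: 2.4 0.0 | 0.09: 2.4 0.2 | 0.14: 2.4 0.3 | 0.19: 2.4 0.4 | 0.24: 2.3 0.5 | 0.29: 2.3 0.6 | 0.34: 2.3 0.7 | 0.39: 2.2 0.9 | 0.44: 2.2 1.0 | 0.49: 2.1 1.1 | 0.54: 2.1 1.2 | 0.59: 2.0 1.3 | 0.64: 2.0 1.4 | 0.69: 1.9 1.5 | 0.74: 1.8 1.6 | 0.79: 1.7 1.7 | 0.84: 1.6 1.7 | 0.89: 1.6 1.8 | 0.94: 1.5 1.9 | 0.99: 1.4 2.0 | 1.04: 1.3 2.0 | 1.09: 1.2 2.1 | th -1.212 R 48.1 y 103.1 Ft 1.98 Fr 0.70 joints [-0.01  0.31 -0.25  1.01 -0.    1.35] t 11.3
```

>>> send_rows(rotation=[[0,0,0],[0,0,0],[0,0,0],[0,0,0]], xyz=[[0,0.9,-2.2],[0,1,-2.2],[0,0,0],[0,0,0]], grip=[10,10,10,10])

```text
t: 11.7
ee_pos: [518.4, 58.7, 159.8]
eef_rot: [0.63, 0.777, 0.0, 0.0]
wrist_force: [-0.3, 0.4, 1.0]
opening: 17.0
gripper_force: 24.6
```

```bash
python3 th.py
```

```text
th -1.111 R 48.1 y 103.1 Ft 0.75 Fr 0.63 joints [-0.01  0.31 -0.24  1.02 -0.    1.35] t 11.7
```

>>> send_rows(rotation=[[0,0,0],[0,0,0],[0,0,0],[0,0,0]], xyz=[[0,1.1,-2.1],[0,1.2,-2.1],[0,0,0],[0,0,0]], grip=[10,10,10,10])

```text
t: 12.1
ee_pos: [520.5, 59.2, 163.8]
eef_rot: [0.63, 0.777, -0.0, -0.0]
wrist_force: [-0.2, 0.3, -2.5]
opening: 16.7
gripper_force: 24.7
```

```bash
python3 th.py
```

```text
th -1.018 R 48.1 y 103.1 Ft -2.23 Fr -1.24 joints [-0.01  0.31 -0.23  1.03 -0.    1.35] t 12.1
```

>>> send_rows(rotation=[[0,0,0],[0,0,0],[0,0,0],[0,0,0]], xyz=[[0,1.3,-2.0],[0,1.4,-1.9],[0,0,0],[0,0,0]], grip=[10,10,10,10])

```text
t: 12.5
ee_pos: [522.3, 59.6, 166.8]
eef_rot: [0.63, 0.777, -0.001, -0.001]
wrist_force: [-0.3, -1.1, -10.8]
opening: 17.2
gripper_force: 24.7
```

```bash
python3 th.py
```

```text
th -0.943 R 48.2 y 103.1 Ft -9.03 Fr -5.88 joints [-0.01  0.32 -0.21  1.04 -0.    1.36] t 12.5
```

>>> send_rows(rotation=[[0,0,0],[0,0,0],[0,0,0],[0,0,0]], xyz=[[0,1.5,-1.9],[0,1.6,-1.8],[0,0,0],[0,0,0]], grip=[10,10,10,10])

```text
t: 12.9
ee_pos: [526.2, 60.5, 171.7]
eef_rot: [0.63, 0.777, 0.0, 0.0]
wrist_force: [-1.3, -1.4, -11.6]
opening: 16.7
gripper_force: 25.2
```

```bash
python3 th.py
```

```text
th -0.812 R 48.2 y 103.2 Ft -9.45 Fr -6.85 joints [-0.01  0.32 -0.2   1.05  0.    1.36] t 12.9
```

>>> send_rows(rotation=[[0,0,0],[0,0,0]], xyz=[[0,0,0],[0,0,0]], grip=[10,10])

```text
t: 13.1
ee_pos: [526.5, 60.5, 171.9]
eef_rot: [0.63, 0.777, 0.0, 0.0]
wrist_force: [-0.1, -1.4, -10.5]
opening: 16.9
gripper_force: 25.3
```

```bash
python3 th.py;  python3 - <<'E'
from workcell import cams
import cv2
a=cams.get_image("scene")["color"][210:290,290:360]; b=cams.get_image("side")["color"][205:285,270:340]
cv2.imwrite("pics/c5.png",cv2.resize(cv2.hconcat([a,b]),None,fx=5.7,fy=5.7,interpolation=2))
E
```

```text
th -0.806 R 48.2 y 103.2 Ft -7.83 Fr -7.00 joints [-0.01  0.32 -0.2   1.05  0.    1.36] t 13.1
```

View pics/c5.png

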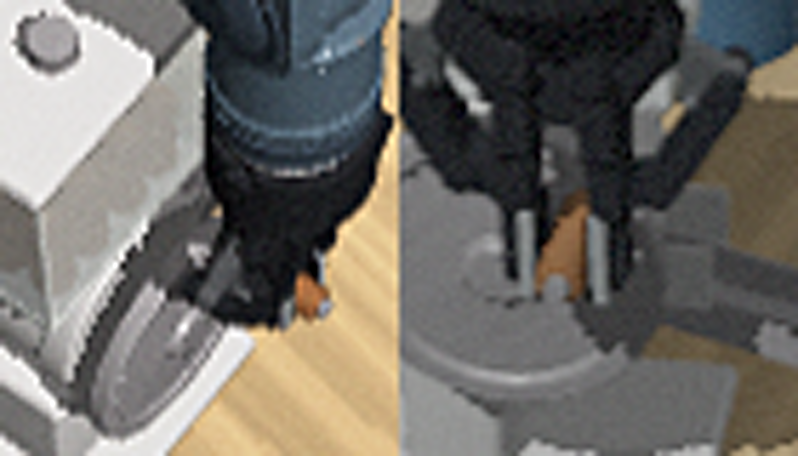

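Run:
```python
from h import *
S,D=cams0();c,s=np.cos(.2071),np.sin(.2071)
for t in np.arange(-1.25,-.6,.05):
  x,y=48*np.sin(t)+1,124
  P=[580+c*x-s*y,-33.7+s*x+c*y,140+48*np.cos(t)]
  print("%.2f"%t,D.p(P).round(1),S.p(P).round(1))
```

```text
-1.25 [302.8 262.9] [348.7 264.2]
-1.20 [302.4 262. ] [348.5 264. ]
-1.15 [301.9 261. ] [348.4 263.9]
-1.10 [301.3 260.1] [348.2 263.8]
-1.05 [300.7 259.2] [347.9 263.7]
-1.00 [300.1 258.3] [347.7 263.7]
-0.95 [299.4 257.4] [347.4 263.8]
-0.90 [298.6 256.5] [347.1 263.8]
-0.85 [297.8 255.7] [346.8 263.9]
-0.80 [297.  254.9] [346.4 264.1]
-0.75 [296.1 254.1] [346.1 264.2]
-0.70 [295.1 253.3] [345.7 264.5]
-0.65 [294.2 252.6] [345.3 264.7]
```

The knob is still between the pads, with the pin tip at right (557,290), which puts it at about -0.84 rad, so any slip is small. I'll raise the squeeze to 30 N and continue.

>>> send_rows(rotation=[[0,0,0],[0,0,0],[0,0,0],[0,0,0]], xyz=[[0,0,0],[0,1.7,-1.6],[0,0,0],[0,0,0]], grip=[10,10,10,10], squeeze=30)

```text
t: 13.6
ee_pos: [527.1, 60.7, 172.6]
eef_rot: [0.63, 0.777, -0.001, -0.001]
wrist_force: [-2.5, -1.8, -12.6]
opening: 16.8
gripper_force: 29.8
```

```bash
python3 th.py
```

```text
th -0.784 R 48.2 y 103.2 Ft -10.89 Fr -6.93 joints [-0.    0.32 -0.19  1.06 -0.    1.36] t 13.6
```

>>> send_rows(rotation=[[0,0,0],[0,0,0],[0,0,0]], xyz=[[0,1.8,-1.6],[0,0,0],[0,0,0]], grip=[10,10,10])

```text
t: 13.9
ee_pos: [529.0, 61.0, 174.4]
eef_rot: [0.63, 0.777, -0.001, -0.0]
wrist_force: [-4.8, -1.1, -11.7]
opening: 16.9
gripper_force: 29.9
```

```bash
python3 th.py
```

```text
th -0.731 R 48.2 y 103.2 Ft -11.49 Fr -5.41 joints [-0.    0.32 -0.18  1.07 -0.    1.36] t 13.9
```

>>> send_rows(rotation=[[0,0,0],[0,0,0],[0,0,0]], xyz=[[0,2.0,-1.1],[0,0,0],[0,0,0]], grip=[10,10,10])

```text
t: 14.2
ee_pos: [530.0, 61.3, 175.2]
eef_rot: [0.63, 0.777, -0.001, -0.001]
wrist_force: [-6.6, -3.0, -12.4]
opening: 16.5
gripper_force: 29.9
```

```bash
python3 th.py
```

```text
th -0.703 R 48.2 y 103.2 Ft -13.44 Fr -4.93 joints [-0.    0.33 -0.18  1.07 -0.    1.36] t 14.2
```

>>> send_rows(rotation=[[0,0,0],[0,0,0],[0,0,0]], xyz=[[0,2.0,-1.1],[0,0,0],[0,0,0]], grip=[10,10,10])

```text
t: 14.5
ee_pos: [532.2, 61.8, 176.9]
eef_rot: [0.63, 0.777, -0.001, -0.001]
wrist_force: [-6.5, -1.7, -9.6]
opening: 16.6
gripper_force: 30.3
```

```bash
python3 th.py
```

```text
th -0.644 R 48.1 y 103.3 Ft -11.11 Fr -3.62 joints [-0.    0.33 -0.17  1.08 -0.    1.36] t 14.5
```

>>> send_rows(rotation=[[0,0,0],[0,0,0],[0,0,0]], xyz=[[0,2.0,-1.2],[0,0,0],[0,0,0]], grip=[10,10,10])

```text
t: 14.8
ee_pos: [535.1, 62.4, 178.9]
eef_rot: [0.63, 0.777, -0.0, -0.0]
wrist_force: [-6.6, -1.1, -6.2]
opening: 16.9
gripper_force: 30.5
```

```bash
python3 th.py
```

```text
th -0.572 R 48.0 y 103.3 Ft -8.96 Fr -1.62 joints [-0.    0.33 -0.16  1.08 -0.    1.36] t 14.8
```

>>> send_rows(rotation=[[0,0,0],[0,0,0],[0,0,0]], xyz=[[0,2.0,-1.1],[0,0,0],[0,0,0]], grip=[10,10,10])

```text
t: 15.1
ee_pos: [536.1, 62.6, 179.6]
eef_rot: [0.63, 0.777, -0.001, -0.001]
wrist_force: [-8.2, -1.9, -7.0]
opening: 16.7
gripper_force: 30.4
```

```bash
python3 th.py
```

```text
th -0.545 R 48.0 y 103.3 Ft -10.84 Fr -1.57 joints [-0.    0.34 -0.15  1.09 -0.    1.36] t 15.1
```

>>> send_rows(rotation=[[0,0,0],[0,0,0],[0,0,0],[0,0,0]], xyz=[[0,2.1,-1.1],[0,0,0],[0,0,0],[0,0,0]], grip=[10,10,10,10])

```text
t: 15.5
ee_pos: [538.8, 63.2, 181.1]
eef_rot: [0.63, 0.777, -0.0, -0.0]
wrist_force: [-6.5, -1.8, -6.9]
opening: 16.9
gripper_force: 30.5
```

```bash
python3 th.py
```

```text
th -0.480 R 48.0 y 103.3 Ft -9.18 Fr -3.00 joints [-0.    0.34 -0.14  1.09 -0.    1.36] t 15.5
```

>>> send_rows(rotation=[[0,0,0],[0,0,0],[0,0,0],[0,0,0]], xyz=[[0,2.1,-1.0],[0,0,0],[0,0,0],[0,0,0]], grip=[10,10,10,10])

```text
t: 15.9
ee_pos: [545.0, 64.5, 183.8]
eef_rot: [0.63, 0.777, 0.003, 0.003]
wrist_force: [0.3, 1.8, -1.0]
opening: 17.0
gripper_force: 31.0
```

```bash
python3 th.py
```

```text
th -0.337 R 48.0 y 103.3 Ft 0.26 Fr -1.19 joints [ 0.    0.34 -0.13  1.09  0.    1.36] t 15.9
```

>>> send_rows(rotation=[[0,0,0],[0,0,0],[0,0,0]], xyz=[[0,0,0],[0,0,0],[0,0,0]], grip=[10,10,10])

```text
t: 16.2
ee_pos: [542.3, 63.9, 182.5]
eef_rot: [0.63, 0.777, 0.001, 0.001]
wrist_force: [-1.9, 3.2, 4.2]
opening: 16.9
gripper_force: 31.6
```

```bash
python3 th.py
```

```text
th -0.398 R 47.8 y 103.3 Ft 0.56 Fr 4.30 joints [ 0.    0.34 -0.13  1.09  0.    1.36] t 16.2
```

>>> send_rows(rotation=[[0,0,0],[0,0,0],[0,0,0],[0,0,0]], xyz=[[0,1.2,-0.5],[0,0,0],[0,0,0],[0,0,0]], grip=[10,10,10,10])

```text
t: 16.6
ee_pos: [542.5, 63.9, 182.5]
eef_rot: [0.63, 0.777, 0.0, 0.0]
wrist_force: [-3.3, 2.4, 6.6]
opening: 17.0
gripper_force: 31.8
```

```bash
python3 th.py
```

```text
th -0.395 R 47.7 y 103.3 Ft -0.01 Fr 7.14 joints [ 0.    0.34 -0.13  1.1   0.    1.36] t 16.6
```

>>> send_rows(rotation=[[0,0,0],[0,0,0],[0,0,0]], xyz=[[0,0,0],[0,0,0],[0,0,0]], grip=[10,10,10])

```text
t: 16.9
ee_pos: [542.5, 64.0, 182.5]
eef_rot: [0.63, 0.777, 0.0, 0.0]
wrist_force: [-3.6, 2.5, 7.0]
opening: 17.0
gripper_force: 31.8
```

```bash
python3 th.py
```

```text
th -0.395 R 47.7 y 103.3 Ft -0.08 Fr 7.61 joints [ 0.    0.34 -0.13  1.1   0.    1.36] t 16.9
```

```bash
python3 - <<'E'
from workcell import cams
import cv2
a=cams.get_image("scene")["color"][210:290,290:360]; b=cams.get_image("side")["color"][205:300,270:370]
a=cv2.resize(a,(399,456),interpolation=2);b=cv2.resize(b,None,fx=4,fy=4.8,interpolation=2)
cv2.imwrite("pics/c6.png",cv2.hconcat([a,b]))
E
```

```text
(no output)
```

View pics/c6.png

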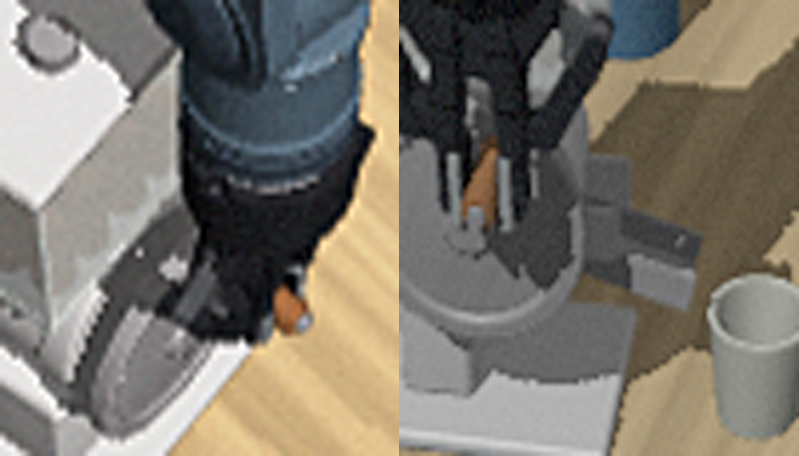

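Run:
```python
from h import *
from workcell import cams
import cv2
S,D=cams0();c,s=np.cos(.2071),np.sin(.2071)
for t in np.arange(-.7,-.1,.05):
  x,y=48*np.sin(t)+1.5,124
  P=[580+c*x-s*y,-33.7+s*x+c*y,140+48*np.cos(t)]
  print("%.2f"%t,D.p(P).round(1),S.p(P).round(1))
# brown pixels in the cup: scene view interior
a=cams.get_image("scene")["color"];i=a[222:248,322:350].astype(int)
m=(i[...,2]-i[...,0]>25);print(m.sum());print("\n".join("".join("#" if q else "." for q in r) for r in m))
```

```text
-0.70 [294.9 253.3] [345.6 264.6]
-0.65 [293.9 252.6] [345.2 264.8]
-0.60 [292.9 251.9] [344.7 265.1]
-0.55 [291.9 251.3] [344.3 265.5]
-0.50 [290.8 250.7] [343.8 265.8]
-0.45 [289.7 250.1] [343.4 266.2]
-0.40 [288.6 249.6] [342.9 266.6]
-0.35 [287.5 249.1] [342.4 267.1]
-0.30 [286.3 248.7] [341.9 267.6]
-0.25 [285.1 248.3] [341.3 268.1]
-0.20 [284. 248.] [340.8 268.7]
-0.15 [282.8 247.7] [340.3 269.3]
0
............................
............................
............................
............................
............................
............................
............................
............................
............................
............................
............................
............................
............................
............................
............................
............................
............................
............................
............................
............................
............................
............................
............................
............................
............................
............................
```

>>> send_rows(rotation=[[0,0,0],[0,0,0],[0,0,0],[0,0,0]], xyz=[[0,1.5,-1.3],[0,0,0],[0,0,0],[0,0,0]], grip=[10,10,10,10])

```text
t: 17.45
ee_pos: [544.0, 64.3, 183.2]
eef_rot: [0.63, 0.777, -0.0, -0.0]
wrist_force: [-3.7, 3.1, 5.2]
opening: 17.2
gripper_force: 31.6
```

```bash
python3 th.py
```

```text
th -0.360 R 47.8 y 103.3 Ft -0.96 Fr 5.89 joints [ 0.    0.35 -0.13  1.1   0.    1.36] t 17.45
```

>>> send_rows(rotation=[[0,0,0],[0,0,0],[0,0,0],[0,0,0]], xyz=[[0,1.5,-0.7],[0,0,0],[0,0,0],[0,0,0]], grip=[10,10,10,10])

```text
t: 17.85
ee_pos: [545.9, 64.7, 183.9]
eef_rot: [0.63, 0.777, 0.0, 0.0]
wrist_force: [-2.4, 3.7, 5.0]
opening: 17.2
gripper_force: 31.6
```

```bash
python3 th.py
```

```text
th -0.317 R 47.8 y 103.3 Ft 0.10 Fr 5.27 joints [ 0.    0.35 -0.12  1.1   0.    1.36] t 17.85
```

Run:
```python
import numpy as np
from scipy.optimize import least_squares
P=np.array([[516.5,58.3,155.4],[518.4,58.7,159.8],[520.5,59.2,163.8],[522.3,59.6,166.8],[526.2,60.5,171.7],[526.5,60.5,171.9],[527.1,60.7,172.6],[529,61,174.4],[530,61.3,175.2],[532.2,61.8,176.9],[535.1,62.4,178.9],[536.1,62.6,179.6],[538.8,63.2,181.1],[545,64.5,183.8],[542.3,63.9,182.5],[542.5,64,182.5],[544,64.3,183.2],[545.9,64.7,183.9]])
c,n=np.cos(.2071),np.sin(.2071);x=(P[:,0]-580)*c+(P[:,1]+33.7)*n;z=P[:,2]
for sel in(slice(None),slice(0,4),slice(3,None),slice(6,None)):
  f=least_squares(lambda q:np.hypot(x[sel]-q[0],z[sel]-q[1])-48,[1.7,138.5]);q=f.x
  print(q.round(2),np.abs(f.fun).max().round(2),np.arctan2(x-q[0],z-q[1]).round(3))
```

```text
[  1.4  138.26] 0.24 [-1.204 -1.103 -1.009 -0.935 -0.804 -0.796 -0.777 -0.722 -0.695 -0.636
 -0.562 -0.536 -0.471 -0.327 -0.391 -0.387 -0.351 -0.308]
[  1.95 139.06] 0.05 [-1.224 -1.123 -1.029 -0.955 -0.824 -0.816 -0.797 -0.742 -0.714 -0.655
 -0.58  -0.555 -0.489 -0.344 -0.408 -0.404 -0.368 -0.325]
[  1.01 138.04] 0.18 [-1.197 -1.096 -1.    -0.927 -0.795 -0.787 -0.768 -0.713 -0.686 -0.627
 -0.553 -0.527 -0.461 -0.318 -0.382 -0.377 -0.342 -0.299]
[  0.9  137.99] 0.19 [-1.195 -1.094 -0.998 -0.924 -0.792 -0.785 -0.765 -0.711 -0.683 -0.624
 -0.55  -0.524 -0.459 -0.316 -0.379 -0.375 -0.34  -0.297]
```

>>> send_rows(rotation=[[0,0,0],[0,0,0],[0,0,0]], xyz=[[0,1.0,-0.5],[0,0,0],[0,0,0]], grip=[10,10,10])

```text
t: 18.15
ee_pos: [546.7, 64.9, 184.2]
eef_rot: [0.63, 0.777, 0.0, -0.0]
wrist_force: [-2.1, 3.6, 3.1]
opening: 16.8
gripper_force: 31.5
```

```bash
python3 th.py
```

```text
th -0.299 R 47.8 y 103.3 Ft -0.38 Fr 3.33 joints [ 0.    0.35 -0.12  1.1   0.    1.37] t 18.15
```

>>> send_rows(rotation=[[0,0,0],[0,0,0],[0,0,0]], xyz=[[0,1.0,-0.5],[0,0,0],[0,0,0]], grip=[10,10,10])

```text
t: 18.45
ee_pos: [547.6, 65.0, 184.6]
eef_rot: [0.63, 0.777, 0.0, -0.0]
wrist_force: [-2.3, 4.1, 1.3]
opening: 17.0
gripper_force: 31.3
```

```bash
python3 th.py
python3 - <<'E'
import cv2,numpy as np
from workcell import cams
d=cams.get_image("scene")["color"];o=np.load("scene0.npz")["color"]
i=d[222:248,322:350]
print(cv2.cvtColor(i,cv2.COLOR_BGR2HSV)[::2,::2,1]); print(i[::2,::2,2])
E
```

```text
th -0.278 R 47.9 y 103.3 Ft -0.95 Fr 1.65 joints [ 0.    0.35 -0.11  1.11  0.    1.37] t 18.45
[[ 64  64  72  78  87  83  50  76  76  73  72  56  74  95]
 [ 71  71  83  70  99  72  61  67  63  56  73  71  70  63]
 [ 77  75  75  82  74  60  66  69  77  78  71  66  68  64]
 [ 69  83  72  76  62  72  68  66  74  74  74  68  77  74]
 [ 68  54  69  69  69  65  81  64  71  79  73  66  66  76]
 [ 99  74  66  80  61  69  82  76  88  81  65  75  66  68]
 [ 92  68  73  69  63  69  73  79  73  80  63  72  71  72]
 [ 39  70  87  77  74  73  71  77  78  60  69  85  79  86]
 [ 19  77  77  73  74  78  63  76  65  68  71  75  65  45]
 [ 24  62  49  85  85  70  75  80  78  79  79  74  60  20]
 [ 46  25  28  11  42  78 101  98  91  49  57   2  21  85]
 [ 85  35  13  40  47  22   9   2  13   0  29  25  11  27]
 [118  57  41  64  56  28  14  43  13  15  35  25  25  68]]
[[ 30  21  28  32  23  25  33  78  57  89 102 134  97  59]
 [ 31  31  27  21  19  33  35  70  77 133  75  70  66  76]
 [ 30  36  43  40  37  39  40  68  65  68  49  74  75  78]
 [ 27  35  41  47  59  63  66  63  66  68  71  77  70  64]
 [ 66  37  46  51  57  61  58  69  65  65  77  75  74  73]
 [ 22  66  40  46  57  59  59  64  61  65  76  72  77 104]
 [ 16  33  70  54  52  59  57  62  70  64  76  81 111  66]
 [ 22  50  37  67  78  72  70  72  75 104 102  64  65  43]
 [ 27  23  28  55  49  50  58  61  62  66  54  72  50  47]
 [ 29  27  25  22  36  58  65  46  66  51  40  49  49  36]
 [ 11  28  33  67  55  41  35  35  38  68  69 103  37  16]
 [  6  31  90  16  35  52 118 133  92  56  31  38  22  25]
 [ 10   7  31  20  25  33  35  38  37  48  38  28  29  22]]
```

>>> send_rows(rotation=[[0,0,0],[0,0,0],[0,0,0],[0,0,0],[0,0,0],[0,0,0],[0,0,0],[0,0,0],[0,0,0],[0,0,0],[0,0,0],[0,0,0]], xyz=[[0,0,0],[0,0,0],[0,0,0],[0,0,0],[0,0,0],[0,0,-10],[0,0,-25],[0,0,-35],[10,0,-20],[30,0,0],[40,0,0],[30,0,0]], grip=[20,26,34,44,56,60,60,60,60,60,60,60])

```text
t: 19.7
ee_pos: [524.8, 174.1, 276.1]
eef_rot: [0.63, 0.777, 0.001, 0.0]
wrist_force: [0.5, -0.8, 0.0]
opening: 60.2
gripper_force: 0.0
```

>>> send_rows(rotation=[[0,0,0],[0,0,0],[0,0,0],[0,0,0]], xyz=[[40,0,0],[30,0,0],[0,0,0],[0,0,0]], grip=[60,60,60,60])

```text
t: 20.1
ee_pos: [510.4, 241.4, 275.4]
eef_rot: [0.629, 0.777, 0.0, 0.001]
wrist_force: [0.3, -0.0, 0.1]
opening: 60.0
gripper_force: 0.0
```

```bash
python3 - <<'E'
from workcell import cams
import cv2
A=cams.get_image("scene")["color"];a=A[180:300,290:390]; b=cams.get_image("side")["color"][190:310,265:365]
cv2.imwrite("pics/c7.png",cv2.resize(cv2.hconcat([a,b]),None,fx=4,fy=4,interpolation=2))
E
```

```text
(no output)
```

View pics/c7.png

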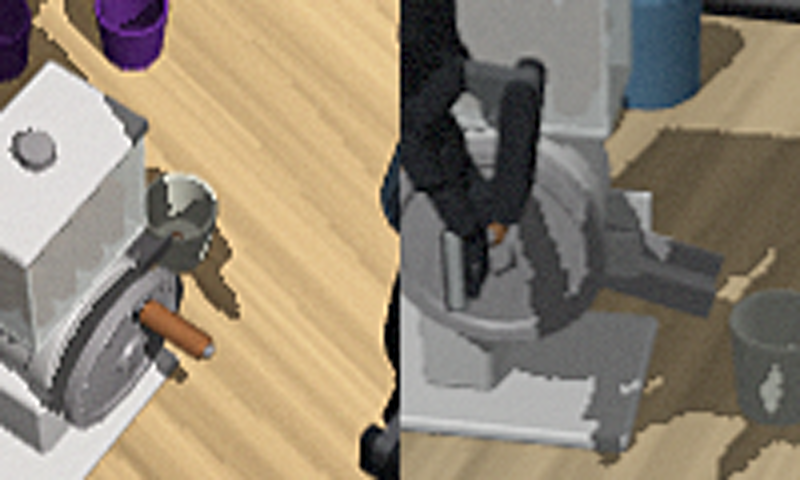

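The knob is free with its tip at left (209,351), about -0.3 rad, so the wheel stayed where I left it. The cup is upright at left (180,220). I'll check its inside for brown by colour.

```bash
python3 - <<'E'
import cv2,numpy as np
a=cv2.imread("pics/c7.png")[2::4,2::4]
h=cv2.cvtColor(a,cv2.COLOR_BGR2HSV).astype(int)
print("rows 222+, cols 324-346: saturation")
for v in range(42,70): print(v+180," ".join("%3d"%h[v,u,1] for u in range(35,58)),"|"," ".join("%3d"%a[v,u,2] for u in range(36,56,2)))
E
```

```text
rows 222+, cols 324-346: saturation
222   3  68 135 123 123 101 100  85  83  85  85 100  96 101 102  98  99 100  92  94  97  96  93 | 123  81 217 235 204 202 207 210 222 224
223   5  76 134 109  80  74  31  39  35  36  40  58  45  63  85 104 101  99  94  93  92  93  93 | 134 110  86 230 211 204 218 208 217 228
224   8  75 135  85  36  20   7  12  14  14  11  12   9  11  43  78  99 100 102  95  94  91  94 | 133 117 111 211 180 192 209 216 210 228
225   7  62  78  38  17  11  18  19  20  21  16  18  24  13  17  27  50 102 102  99  93  92  94 | 143 107  68 186 169 152 122 207 209 216
226  12  46  15  15  29   8  25  20  20  23  22  19  19  13  22   9  10  54 106 105  99  96  95 | 145  68  63 202 167 156 133 116 220 209
227  11   7  21  19  26  22  23  20  18  22  22  23  27  22  24  20  16  13  76 107 102  95  93 | 144  65  69 209 170 153 129 103 226 205
228   4  13  38  28  21  18  26  21  20  17  17  20  24  18  20  29  12  19  40 113 103  98  96 | 120  72  72 210 170 150 129  95 121 206
229   6   7  31  25  20  23  10  20  23  23  23  20  27  23  20  30  18   8  13 111 103  97 100 | 
[... 2099 characters left out ...]
53 101 117
245   7   0  24  43  42  23  15  26  36  21  28  20   7  14  48 105 113 102 105 103 102 103  94 |  53  60  75  78  73  76  75  90 108 102
246   8  19  58  75  37   6  13  15  22  26  11  23  34  32  89 114 106 103  96 116 104  85  94 |  41 105  83  68  68  64  71 119 109  99
247   5  12  40  35   9   4   7  16  29  40  65  56  98  83 111 108 105 114 101 106  99  94  91 |  63 133 123  82  71  78  92 109 116 106
248  15   2   6   6   8   6   6   7  20  63 114 110 115 115 105 107 105 103 106 103 100  95  95 | 116 138 133 113  77 156  89 107 111 111
249   6   8   9   7   7   8   4   4  11  16  95  95  99 108 110 109 105 104 105 100 115  99 103 | 160 143 124 117  29 252 130 103 110 102
```

Run:
```python
from h import *
S,D=cams0();c,s=np.cos(.2071),np.sin(.2071);R=np.array([[c,s],[-s,c]])
for z in(12,20,60,74,90):
  p=least_squares(lambda p:S.p([p[0],p[1],z])-(333.5,238.2),[434,-60]).x
  print(z,p,"rel cup (disp axes)",R@(p-[434,-61.3]))
print(S.p([434,-61.3,4]),S.p([434,-61.3,60]))
```

```text
12 [434.17915154 -68.98978292] rel cup (disp axes) [-1.40587091 -7.56230016]
20 [437.21881925 -65.60202052] rel cup (disp axes) [ 2.26544414 -4.87195451]
60 [452.41715781 -48.66320807] rel cup (disp axes) [20.62201949  8.57977414]
74 [457.73657631 -42.73462372] rel cup (disp axes) [27.04682086 13.28787917]
90 [463.81591173 -35.95909874] rel cup (disp axes) [34.38945099 18.66857063]
[335.1795971  241.07911208] [335.32763922 231.90430341]
```

>>> send_rows(rotation=[[0,0,0],[0,0,0],[0,0,0],[0,0,0],[0,0,0],[0,0,0],[0,0,0],[0,0,0],[0,0,0],[0,0,0],[0,0,0],[0,0,0]], xyz=[[0,-40,0],[0,-40,0],[0,-40,0],[0,-35,0],[-35,0,0],[-40,0,0],[-40,0,0],[-40,0,0],[-40,0,0],[-40,0,0],[-20,0,0],[0,0,0]], grip=[60,60,60,60,60,60,60,60,60,60,60,60])

```text
t: 21.4
ee_pos: [411.8, -43.7, 275.0]
eef_rot: [0.632, 0.775, -0.0, 0.001]
wrist_force: [-0.2, 0.9, -0.9]
opening: 59.7
gripper_force: 0.0
```

Run:
```python
from h import *
from workcell import cams,sensors
import cv2
print(sensors.sense()["ee_pos"])
d=cams.get_image("wrist");W=C(d);a=d["color"]
print("cup floor px",W.p([434,-61.3,11]),"rim",W.p([434,-61.3,60]),"knob",W.p([566,65,186]))
h=cv2.cvtColor(a,cv2.COLOR_BGR2HSV)
m=((h[...,1]>100)&(h[...,0]<20)&(h[...,2]<170)).astype(np.uint8)
n,l,st,ce=cv2.connectedComponentsWithStats(m)
for i in range(1,n):
  if st[i,4]>60: 
    p=least_squares(lambda p:W.p([p[0],p[1],11])-ce[i],[434,-60]).x
    print(st[i],ce[i].round(),"z11:",p.round(1),a[l==i].mean(0).round())
D=C(np.load("side0.npz"));g=cams.get_image("side")["color"]
o=cv2.cvtColor(g[235:275,275:315],cv2.COLOR_BGR2HSV);mm=(o[...,1]>130)&(o[...,0]<15);v,u=np.nonzero(mm);print("knob side bbox",u.min()+275,u.max()+275,v.min()+235,v.max()+235)
```

```text
[411.80145666 -43.73552105 274.96734849]
cup floor px [346.04103305 208.76617301] rim [348.55501842 222.19355983] knob [679.33375526 100.55824125]
[ 608   50   32  107 2450] [627. 111.] z11: [662.6  77.7] [ 47.  74. 105.]
[346 199  21  20 339] [356. 209.] z11: [443.4 -59.1] [49. 67. 90.]
knob side bbox 283 295 235 249
```

```bash
python3 -c "
from workcell import r
print(r.close_job())"
```

```text
the job is handed in; nothing more can be done
None
```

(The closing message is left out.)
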